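Sort the parallel keys into the rack by length

TASK

Sort the three loose steel keys into the rack: each goes flat into the row whose fixed sample key has the same length. Slide each one gently along its channel, toward the blue stop block, until it butts against the sample with no gap; leave the other tools on the bench where they are.

Things in the scene. Friction and masses are not known exactly. Their poses are not given: they have to be found in the camera images.
- key_short: the short loose parallel key: plain bright steel bar with fully rounded ends, 40 mm long (its x axis), 22 mm wide (y), 16 mm tall (z), small dark threaded hole in the middle of its top; starts flat on the bench; origin at the centre of its underside
- key_medium: the medium loose parallel key: plain bright steel bar with fully rounded ends, 52 mm long (its x axis), 22 mm wide (y), 16 mm tall (z), small dark threaded hole in the middle of its top; starts flat on the bench; origin at the centre of its underside
- key_long: the long loose parallel key: plain bright steel bar with fully rounded ends, 64 mm long (its x axis), 22 mm wide (y), 16 mm tall (z), small dark threaded hole in the middle of its top; starts flat on the bench; origin at the centre of its underside
- row_short: channel for 40 mm keys, 156 long (x), 36 wide; floor 4 mm above its origin (centre of underside, 6 mm above bench); walls 26 apart inside, 5 high above floor; blue stop block at its -x end, +x end open. A fixed 40 mm sample key lies against the stop. A loose key fully home touches it: origin at x = -10, y = 0, z = 4 mm here.
- row_medium: channel for 52 mm keys, 156 long (x), 36 wide; floor 4 mm above its origin (centre of underside, 6 mm above bench); walls 26 apart inside, 5 high above floor; blue stop block at its -x end, +x end open. A fixed 52 mm sample key lies against the stop. A loose key fully home touches it: origin at x = 8, y = 0, z = 4 mm here.
- row_long: channel for 64 mm keys, 156 long (x), 36 wide; floor 4 mm above its origin (centre of underside, 6 mm above bench); walls 26 apart inside, 5 high above floor; blue stop block at its -x end, +x end open. A fixed 64 mm sample key lies against the stop. A loose key fully home touches it: origin at x = 26, y = 0, z = 4 mm here.
- row_short_end (a point): the free (+x) end of the sample key in the row for 40 mm keys, at floor level in the middle of the channel: the point a key in this row is pushed against; axes as the row's
- row_medium_end (a point): the free (+x) end of the sample key in the row for 52 mm keys, at floor level in the middle of the channel: the point a key in this row is pushed against; axes as the row's
- row_long_end (a point): the free (+x) end of the sample key in the row for 64 mm keys, at floor level in the middle of the channel: the point a key in this row is pushed against; axes as the row's
- hex_key: black L-shaped hex key lying on the bench left of the loose keys, 41 x 105 x 9 mm; bystander; origin at the centre of its underside
- tape_measure: yellow tape measure standing on the bench, 34 x 88 x 60 mm; bystander; origin at the centre of its underside
- thread_lock: small red bottle with a white nozzle, 31 mm wide, 98 mm tall; bystander; origin at the centre of its underside

How it is judged:
By the outcome, as a careful person would: the job done as asked, in the order asked, and still so for the second after the job is handed in, with the robot touching nothing.
It also fails if it takes over 58 s, if anything falls off the work surface, if the arm or the gripper's body presses on something with over 40 N, if the wrist force passes 120 N, or if a joint passes its speed limit or range.

ROBOT

A 7-joint arm with a two-finger parallel gripper is mounted at the origin on the work surface; the furniture and walls round the work are solid. World frame = base frame: x ahead of the robot, y to its left, z up, the work surface at z = 0. Lengths are in m, angles in rad, forces in N, time in s.
With the tool pointing down it reaches from about 0.425 to 0.875 m from the base axis. Payload 4.7 kg.
Tool frame: the origin (TCP) lies between the finger pads; the fingertips stand 11 mm ahead of it and the grasp point (between the pads) lies 8 mm behind it; z points along the fingers, y is the line along which they close (so a half turn about z gives the same grasp; the last joint's range is limited). The gripper opens to 87 mm and grips with 3 to 60 N. Pads are 19 mm wide; open, the fingers measure 117 mm over their backs; the gripper's body (75 mm by 190 mm) begins 51 mm behind the grasp point.
Start: joints at [1.17, 0.321, -0.07, 1.45, 0.023, 1.371, -0.057], TCP at [0.262, -0.595, 0.204] pointing down, gripper open.
Joint ranges: [-2.86, 2.86], [-0.3, 2.09], [-1.38, 1.24], [0.06, 2.45], [-1.56, 4.7], [0.09, 2.05], [-2.69, 2.69]. Speed limits (rad/s): [2.57, 2.57, 3.14, 3.14, 3.14, 3.14, 3.14].

INTERFACE

Orientations are given as a rotation vector (axis times angle).
In Python, from bench import ctrl gives the robot as it stands. The module is installed in compiled form; this text tells all that it offers.
- The arm moves only by the shell command python3 -m inch 'ROWS' [FORCE]. ROWS is JSON, a list of rows, each an object with "slide": the shift along the tool's x, y, z scaled (see below), a list of three; "angular": the turn, a rotation vector about the tool's x, y, z scaled (see below), a list of three; "claw": the opening, from -1 (shut) to 1 (fully open). In form: [{"slide": [tx, ty, tz], "angular": [rx, ry, rz], "claw": claw}, ...]. A call has 1 to 10 rows; each row is the pose to reach, as a shift and turn from the pose commanded when the call began, along the tool's axes at that moment; what a row does not reach only later rows make up. The controller multiplies each number of a shift by 0.25 m and each number of a turn by 30 degrees. A row lasts 1/10 s, in which the tool goes at most 50 mm and 8.59 degrees, less where a joint would pass 70% of its speed; a pose out of reach is approached as far as the arm can. A call with a number of a shift or a turn outside -1 to 1 is refused whole. A call with a gripper value outside its range is refused whole. The fingers move at their own pace and stop on an object; FORCE is the grip in N (left out, the last holds). Time passes only in rows, so rows that repeat a pose let the fingers close. It gives the time, the measured TCP pose, the force, the opening and the grip force at its end, in the units of the state.
- ctrl.get_state(): the state, without advancing time (a new reading comes with each control period).
- ctrl.get_image(name): name is "scene" or "side" or "wrist"; returns a dict with "color" (480x640x3 uint8, red, green, blue), "depth" (480x640 float32, m along the optical axis (not along the pixel's ray), 0 where there is no reading), "camera_matrix" (3x3 intrinsics, pixels), "extrinsics" (4x4, takes a point from camera to world coordinates); the wrist camera has in their place "tool_from_camera" (4x4, takes a point from camera to tool coordinates, whose origin is the TCP and whose axes are the flange's). Camera axes: x right, y up, looking along -z (the intrinsics and any distortion apply to the point x, -y, -z); pixel columns grow to the right and rows downward; lengths in m; the calibration is good to about 2 mm. A picture is of the moment at which its call begins: read the wrist's pose just before it.
- ctrl.close_job(): hands the job in; it is judged then, once.
Trained networks look in the newest picture that a camera, given by its name, has taken for a name from the list of things; names that differ only in an ending like _2 or _b are one class to them, and where a whole thing is asked for, a point or a joint stands for the part that bears it (a point fixed in the world has none). Each returns a list of dicts, best first, with "confidence" (0 to 1); they miss things now and then, are a little off and sometimes report something else, mostly with a low value. They report only what shows in the picture. A call takes as long as a camera call.
- ctrl.find_in(query, camera): "bbox" ([centre column, centre row, width, height] in pixels, round what is visible of it).
- ctrl.outline_of(query, camera): "mask" (480x640 bool, what is visible of it) and "bbox" ([centre column, centre row, width, height] in pixels, round what is visible of it).
The state is a dict: "time": time; "joint_positions": joint angles; "qd": joint speeds; "joint_torque": joint torques, N m; "position": TCP position; "tool_rot": TCP orientation; "ft_force": force on the tool from outside, world axes, zero at the start; "torque": the same for the moment, N m; "grip_width": opening from 0.0 (shut) to 1.0 (fully open); "grip_force": force on a finger pad.
Only numpy, scipy, OpenCV 4.12 (cv2) and the standard library are available. Lean on these libraries where they do the work, as an engineer would, in place of code of your own. Each camera call takes 0.05 s, during which the arm holds its last target. There are 200 camera calls.

## Working session

There is one attempt and no reset: what is moved stays moved. The work goes in short steps, Python scripts to look and compute and a shell command to move; the robot and the scene stay as the last step left them, time stands still between calls to the robot, and variables do not carry over. Pictures are saved under pics/ and viewed, at most 10 in all, crops included, and the job is handed in when it is done.

```bash
mkdir -p pics; cat > h.py <<'E'
import numpy as np, cv2
from bench import ctrl
from scipy.spatial.transform import Rotation as R
def grab(n):
    s=ctrl.get_state(); im=ctrl.get_image(n)
    if n=="wrist":
        T=np.eye(4);T[:3,:3]=R.from_rotvec(s["tool_rot"]).as_matrix();T[:3,3]=s["position"]
        im["extrinsics"]=T@im["tool_from_camera"]
    return im
def cloud(im):
    K=im["camera_matrix"];d=im["depth"];v,u=np.mgrid[:480,:640]
    p=np.stack([(u-K[0,2])/K[0,0]*d,-(v-K[1,2])/K[1,1]*d,-d],-1)
    E=im["extrinsics"];return p@E[:3,:3].T+E[:3,3]
def save(im,f): cv2.imwrite("pics/"+f,im["color"][...,::-1])
E
python3 - <<'E'
from h import *
np.set_printoptions(precision=4,suppress=True)
s=ctrl.get_state();print(s)
for n in ["scene","side","wrist"]:
    im=grab(n);save(im,n+"0.png");P=cloud(im);print(n,im["extrinsics"][:3,3])
    if n=="wrist":continue
    for q in ["key_short","key_medium","key_long","row_short","row_medium","row_long","hex_key","tape_measure","thread_lock"]:
        for r in ctrl.outline_of(q,n)[:2]:
            m=r["mask"]&(im["depth"]>0)
            pts=P[m]
            print(n,q,round(r["confidence"],2),np.round(r["bbox"]),m.sum(),np.median(pts,0) if len(pts) else 0, pts.min(0),pts.max(0))
E
```

```text
{'time': 0.0, 'joint_positions': array([ 1.1701,  0.3218, -0.0701,  1.4517,  0.0226,  1.3708, -0.0569]), 'qd': array([-0.0001,  0.0003,  0.0008,  0.0002,  0.0004,  0.0003, -0.0008]), 'joint_torque': array([ -0.0005, -49.1293,  -0.4041, -31.2525,  -0.064 ,   0.0438,
         0.0002]), 'position': array([ 0.2616, -0.5943,  0.2026]), 'tool_rot': array([-3.0724, -0.6465,  0.0008]), 'ft_force': array([-0.5011,  0.2199, -0.055 ]), 'torque': array([-0.0401, -0.0408,  0.036 ]), 'grip_force': 0.0, 'grip_width': 1.0012695061543222}
scene [-0.1599  0.3554  0.9205]
scene key_short 0.74 [238. 252.  16.  20.] 248 [0.4275 0.1144 0.0153] [ 0.4118  0.0959 -0.0017] [0.4507 0.1297 0.0209]
scene key_short 0.7 [433. 192.  35.  61.] 1218 [ 0.3457 -0.2821  0.0135] [ 0.2725 -0.3408 -0.0027] [ 0.4335 -0.2349  0.0321]
scene key_medium 0.68 [273. 226.  14.  24.] 269 [0.4485 0.0305 0.0151] [ 0.429   0.0117 -0.0016] [0.4776 0.0461 0.0205]
scene key_long 0.92 [317. 217.  12.  31.] 332 [ 0.4179 -0.0526  0.0155] [ 0.3914 -0.0742 -0.0027] [ 0.4502 -0.0346  0.0214]
scene row_short 0.59 [398. 194.  32.  63.] 1219 [ 0.
[... 1599 characters left out ...]
 [ 0.3193 -0.2778  0.0145] [ 0.2695 -0.3362  0.0058] [ 0.4232 -0.2373  0.0291]
side row_long 0.63 [401. 224.  10.  12.] 85 [ 0.4585 -0.1879  0.0103] [-0.031  -0.5657 -0.76  ] [ 2.1687 -0.0807  0.2422]
side hex_key 0.44 [197. 238.  33.   2.] 122 [0.3956 0.2362 0.0065] [0.3849 0.2082 0.0002] [0.4091 0.2676 0.0099]
side hex_key 0.43 [180. 243.  22.  51.] 721 [0.279  0.2525 0.0441] [0.269  0.2383 0.0001] [0.4083 0.27   0.0977]
side tape_measure 0.87 [243. 241.  48.  35.] 1200 [0.3154 0.1517 0.0325] [ 0.3023  0.0996 -0.0021] [0.474  0.2039 0.061 ]
side thread_lock 0.89 [179. 243.  20.  54.] 778 [0.2793 0.2528 0.0426] [ 0.269   0.2382 -0.0021] [0.5073 0.3138 0.0977]
wrist [ 0.3301 -0.5643  0.3859]
```

```bash
python3 -c "
import cv2
a=cv2.imread('pics/scene0.png')[140:380,140:480];cv2.imwrite('pics/c0.png',cv2.resize(a,None,fx=2.3,fy=2.3,interpolation=cv2.INTER_CUBIC))"
```

```text
(no output)
```

View pics/c0.png

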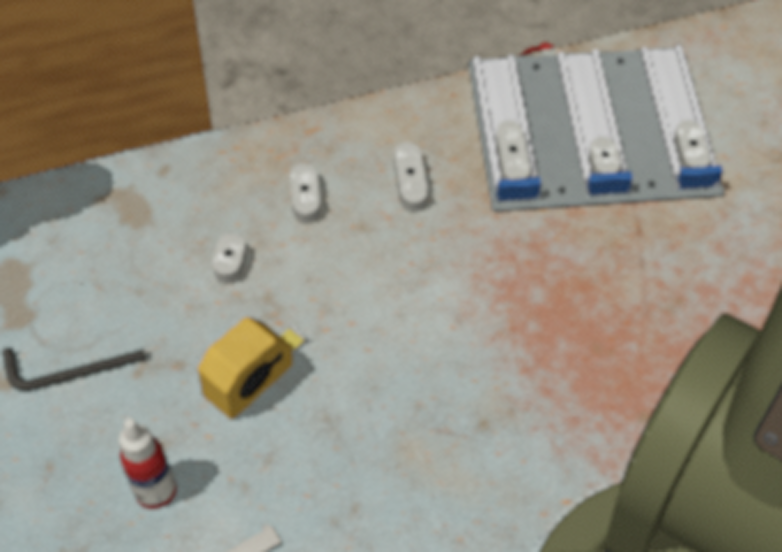

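View pics/wrist0.png

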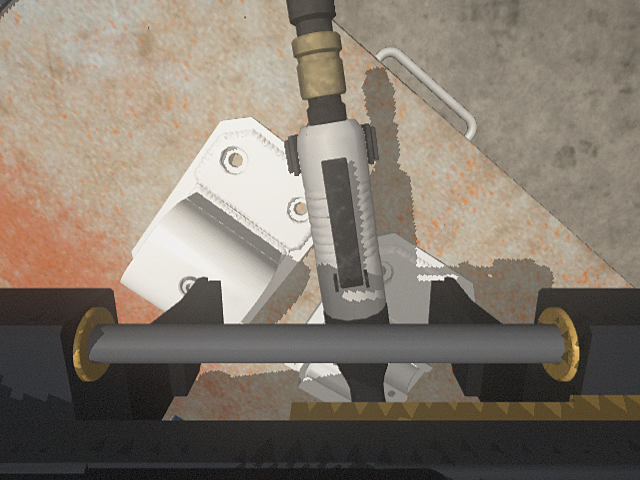

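```bash
cat > m.py <<'E'
from h import *
import sys
np.set_printoptions(precision=4,suppress=True)
def rect(xy):
    (c,(w,h),a)=cv2.minAreaRect((xy*1000).astype(np.float32))
    if w<h:w,h,a=h,w,a+90
    return np.array([*c,w,h,(a+90)%180-90])
def comps(P,zlo,zhi,x,y,nmin):
    m=(P[...,2]>zlo)&(P[...,2]<zhi)&(P[...,0]>x[0])&(P[...,0]<x[1])&(P[...,1]>y[0])&(P[...,1]<y[1])
    n,l,st,_=cv2.connectedComponentsWithStats(m.astype(np.uint8),connectivity=4)
    return [(st[i],rect(P[l==i][:,:2]),np.median(P[l==i],0)*1000) for i in range(1,n) if st[i,4]>=nmin]
E
python3 - <<'E'
from m import *
im=grab("scene");P=cloud(im);print(im["camera_matrix"][0,0])
for q in ["key_short","key_medium","key_long","row_short","row_medium","row_long"]:
    r=ctrl.outline_of(q,"scene")
    for o in r[:2]:
        m=o["mask"]&(im["depth"]>0);print(q,o["confidence"],rect(P[m&(P[...,2]>.01)][:,:2]))
print("keys");[print(*c) for c in comps(P,.011,.03,(.35,.6),(-.09,.2),60)]
print("rack");[print(*c) for c in comps(P,.004,.05,(.2,.6),(-.4,-.09),60)]
im=grab("wrist");print(im["tool_from_camera"],im["camera_matrix"]);P=cloud(im)
print("screwdriver zmax",np.nanmax(P[:300,:,2][im["depth"][:300]>0]), P[40,320],P[200,340],P[200,215])
E
```

```text
599.106300365608
key_short 0.81 [430.4717 112.1944  41.5042  21.7359 -39.876 ]
key_short 0.21 [ 420.1036 -153.0443  157.2495   36.6459  -28.0196]
key_medium 0.86 [453.7427  28.3201  51.6282  21.7353 -26.2854]
key_medium 0.34 [ 383.9521 -219.1152  159.0953   36.8032  -28.1638]
key_long 0.71 [421.2682 -55.0556  65.1192  22.4999 -25.7871]
key_long 0.39 [453.7427  28.3201  51.6282  21.7353 -26.2854]
row_short 0.59 [ 384.7454 -219.5461  160.7779   37.1983  -28.3825]
row_medium 0.76 [ 348.4319 -286.2557  158.3937   38.2114  -28.3251]
row_long 0.72 [ 421.0534 -153.4034  159.2965   36.8208  -28.0915]
keys
[209 176  21  11 128] [594.6368  64.7246  41.7363   6.7903  76.5849] [594.4009  64.239   21.5532]
[311 202  15  28 298] [421.2682 -55.0556  65.1192  22.4999 -25.7871] [419.1291 -54.1121  15.9271]
[266 211  13  23 243] [454.1851  28.1016  52.6149  21.7353 -26.2854] [452.4564  28.7663  15.5255]
[232 242  14  19 205] [430.7936 112.7773  41.3667  22.9649 -42.3325] [429.6372 113.42    15.6211]
rack
[ 344  160  111   72 6042] [ 384.9311 -220.0346  196.4678  171.8317   61.655 ] [ 378.1003 -216.5161    9.5512]
[[-0.0009  0.9622  0.2725  0.0747]
 [ 1.      0.0009  0.0001 -0.0006]
 [-0.0002  0.2725 -0.9622 -0.1822]
 [ 0.      0.      0.      1.    ]] [[420.4809   0.     325.6466]
 [  0.     420.4809 235.8282]
 [  0.       0.       1.    ]]
screwdriver zmax 0.3061486946212419 [ 0.3623 -0.5472  0.16  ] [ 0.296  -0.5872  0.1768] [ 0.2252 -0.5029  0.0169]
```

```bash
python3 -m inch '[{"slide":[0,0,-0.2],"angular":[0,0,0],"claw":1},{"slide":[0,0,-0.4],"angular":[0,0,0],"claw":1},{"slide":[0,0,-0.4],"angular":[0,0,0],"claw":1},{"slide":[0.13,-0.16,-0.4],"angular":[0,0,0.25],"claw":1},{"slide":[0.26,-0.32,-0.4],"angular":[0,0,0.5],"claw":1},{"slide":[0.39,-0.48,-0.4],"angular":[0,0,0.75],"claw":1},{"slide":[0.52,-0.64,-0.4],"angular":[0,0,1],"claw":1},{"slide":[0.65,-0.79,-0.4],"angular":[0,0,1],"claw":1},{"slide":[0.65,-0.79,-0.4],"angular":[0,0,1],"claw":1}]'
cat >> h.py <<'E'
def go(x,y,z,yaw):
    """print slide/angular numbers from current pose to world target (tool down, yaw deg of tool x)"""
    s=ctrl.get_state();Rc=R.from_rotvec(s["tool_rot"]);X=Rc.as_matrix()[:,0]
    Rt=R.from_euler("z",yaw,degrees=True)*R.from_euler("x",180,degrees=True)
    print("yaw",np.degrees(np.arctan2(X[1],X[0])).round(1),"pos",s["position"].round(4),"slide",(Rc.inv().apply(np.array([x,y,z])-s["position"])/.25).round(3),"ang",((Rc.inv()*Rt).as_rotvec(degrees=True)/30).round(3),"F",s["ft_force"].round(1),"grip",round(s["grip_width"]*87,1),round(s["grip_force"],1),"t",round(s["time"],2))
E
python3 -c "from h import *;go(.40,-.10,.25,-28)"
```

```text
time: 2.35
position: [0.3344, -0.3424, 0.3048]
tool_rot: [-3.138, 0.155, -0.003]
ft_force: [0.5, 0.3, 0.5]
grip_width: 1.002
grip_force: 0.0
yaw -5.7 pos [ 0.3344 -0.3424  0.3048] slide [ 0.165 -0.991  0.22 ] ang [-0.001 -0.004  0.744] F [0.5 0.3 0.5] grip 87.1 0.0 t 2.35
```

```bash
python3 -m inch '[{"slide":[0.03,-0.2,0.04],"angular":[0,0,0.2],"claw":1},{"slide":[0.06,-0.4,0.08],"angular":[0,0,0.4],"claw":1},{"slide":[0.1,-0.6,0.14],"angular":[0,0,0.6],"claw":1},{"slide":[0.13,-0.8,0.18],"angular":[0,0,0.74],"claw":1},{"slide":[0.165,-0.99,0.22],"angular":[0,0,0.74],"claw":1},{"slide":[0.165,-0.99,0.22],"angular":[0,0,0.74],"claw":1},{"slide":[0.165,-0.99,0.22],"angular":[0,0,0.74],"claw":1}]'
python3 - <<'E'
from m import *
go(.4,-.1,.25,-28)
im=grab("wrist");save(im,"w1.png");P=cloud(im)
print("keys");[print(*c) for c in comps(P,.011,.022,(.3,.6),(-.09,.2),100)]
print("rack keys");[print(*c) for c in comps(P,.0215,.05,(.2,.6),(-.4,-.09),100)]
print("rack");[print(*c) for c in comps(P,.004,.05,(.2,.6),(-.4,-.09),1000)]
E
```

```text
time: 3.05
position: [0.3992, -0.1061, 0.2487]
tool_rot: [3.046, -0.765, 0.0]
ft_force: [0.5, 0.1, -0.2]
grip_width: 1.001
grip_force: 0.0
yaw -28.2 pos [ 0.3992 -0.1061  0.2487] slide [-0.009 -0.023 -0.005] ang [ 0.002 -0.001 -0.007] F [ 0.5  0.1 -0.2] grip 87.0 0.0 t 3.05
keys
[ 48  80  43  23 164] [594.8571  61.4069  41.0248  10.0392  89.8607] [594.7325  48.4315  16.5728]
[ 258  165   26   64 1313] [422.5104 -56.0191  63.4858  22.0908 -26.5841] [423.4179 -56.6871  16.9884]
[ 170  182   27   51 1080] [455.6333  27.0424  51.0423  23.1292 -28.4256] [456.0463  26.2027  16.9202]
[115 246  26  37 744] [432.4658 111.9336  39.6544  22.5555 -41.9353] [432.9384 110.4509  16.8836]
rack keys
[ 340  157   37   74 1703] [ 385.7738 -134.8588   71.0733   35.6946  -28.0634] [ 384.2225 -133.8125   27.2788]
[ 490  170   40   61 1535] [ 309.0328 -265.0142   59.3253   36.3054  -27.5988] [ 307.3747 -264.4923   27.312 ]
[ 415  182   38   49 1162] [ 339.5237 -195.7028   47.2524   35.4818  -28.5115] [ 337.1879 -195.1007   27.4283]
rack
[  335    58   210   173 34178] [ 387.1299 -221.4013  195.5548  167.5603   61.6849] [ 392.7969 -223.5031   10.5172]
```

View pics/w1.png

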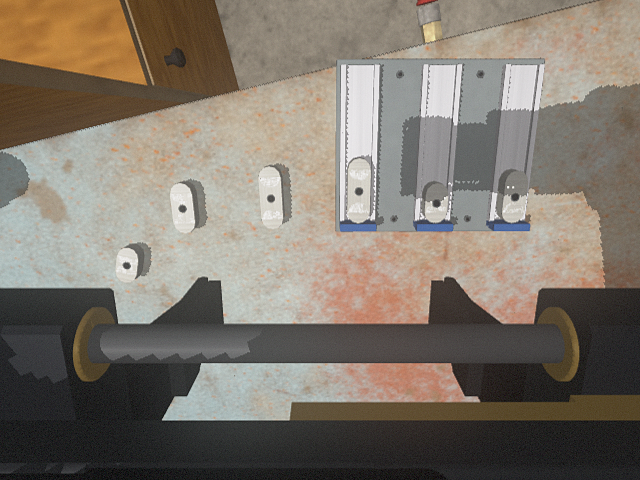

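```bash
python3 -c "from h import *;go(.4219,-.0555,.018,-26.4)"
```

```text
yaw -28.4 pos [ 0.3989 -0.1078  0.2489] slide [-0.019 -0.229  0.923] ang [ 0.002 -0.001 -0.067] F [ 0.4 -1.2  0.4] grip 87.2 0.0 t 3.1
```

```bash
python3 -m inch '[{"slide":[-0.01,-0.12,0.2],"angular":[0,0,-0.06],"claw":-0.08},{"slide":[-0.02,-0.23,0.4],"angular":[0,0,-0.06],"claw":-0.08},{"slide":[-0.02,-0.23,0.6],"angular":[0,0,-0.06],"claw":-0.08},{"slide":[-0.02,-0.23,0.76],"angular":[0,0,-0.06],"claw":-0.08},{"slide":[-0.02,-0.23,0.76],"angular":[0,0,-0.06],"claw":-0.08},{"slide":[-0.02,-0.23,0.76],"angular":[0,0,-0.06],"claw":-0.08}]'
python3 -c "from h import *;go(.4219,-.0555,.018,-26.4)"
```

```text
time: 3.7
position: [0.4215, -0.0556, 0.0586]
tool_rot: [-3.056, 0.727, 0.003]
ft_force: [0.7, 0.2, 1.0]
grip_width: 0.54
grip_force: 0.0
yaw -26.8 pos [ 0.4215 -0.0556  0.0586] slide [ 0.002 -0.001  0.162] ang [-0.     0.004 -0.012] F [0.7 0.2 1. ] grip 47.0 0.0 t 3.7
```

```bash
python3 -m inch '[{"slide":[0,0,0.08],"angular":[0,0,-0.01],"claw":-0.08},{"slide":[0,0,0.162],"angular":[0,0,-0.01],"claw":-0.08},{"slide":[0,0,0.162],"angular":[0,0,-0.01],"claw":-0.08},{"slide":[0,0,0.162],"angular":[0,0,-0.01],"claw":-0.7},{"slide":[0,0,0.162],"angular":[0,0,-0.01],"claw":-0.7},{"slide":[0,0,0.162],"angular":[0,0,-0.01],"claw":-0.7},{"slide":[0,0,0.162],"angular":[0,0,-0.01],"claw":-0.7}]' 25
python3 -c "from h import *;go(.464,-.177,.075,-28.2)"
```

```text
time: 4.4
position: [0.4227, -0.0545, 0.0191]
tool_rot: [3.058, -0.716, 0.003]
ft_force: [-0.0, 0.4, 0.4]
grip_width: 0.196
grip_force: 0.0
yaw -26.3 pos [ 0.4227 -0.0545  0.0191] slide [ 0.366  0.366 -0.223] ang [ 0.    -0.003  0.062] F [-0.   0.4  0.4] grip 17.1 0.0 t 4.4
```

```bash
python3 - <<'E'
from h import *
go(0,0,0,0)
a=grab("wrist");save(a,"w2.png");b=grab("side")
c=cv2.resize(b["color"][190:290,230:400],None,fx=3.76,fy=3.76)
cv2.imwrite("pics/s2.png",c[...,::-1])
E
```

```text
yaw -26.3 pos [ 0.4227 -0.0545  0.0191] slide [-1.612  0.555  0.073] ang [ 0.001 -0.003 -0.878] F [-0.   0.4  0.4] grip 17.1 0.0 t 4.4
```

View pics/s2.png

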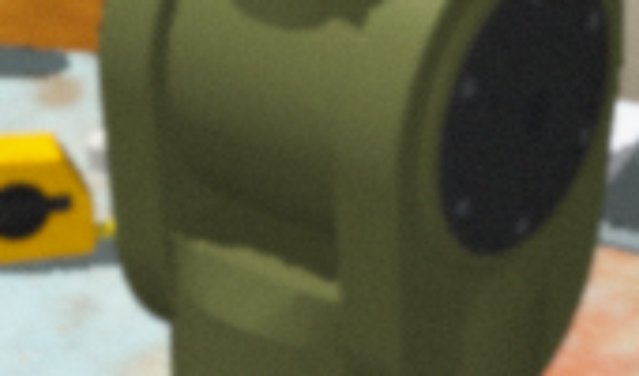

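```bash
python3 -c "
from h import *
go(.4227,-.0545,.019,-26.3)
a=grab('wrist');save(a,'w3.png')
for n in ['wrist','scene']:
  grab(n)
  for o in ctrl.outline_of('key_long',n)[:2]: print(n,o['bbox'],o['confidence'])
go(.4227,-.0545,.019,-26.3)"
```

```text
yaw -26.3 pos [ 0.4222 -0.0543  0.0186] slide [ 0.002 -0.    -0.002] ang [ 0.    -0.001 -0.001] F [-0.4 -0.4  0. ] grip 14.8 0.0 t 4.5
wrist [330.0, 267.2, 46.0, 117.6] 0.81
scene [317.9, 219.4, 11.0, 34.4] 0.83
yaw -26.3 pos [ 0.4219 -0.0541  0.0181] slide [ 0.004 -0.    -0.004] ang [ 0.     0.    -0.001] F [ 0.6  0.4 -0.2] grip 13.0 0.0 t 4.75
```

View pics/w3.png

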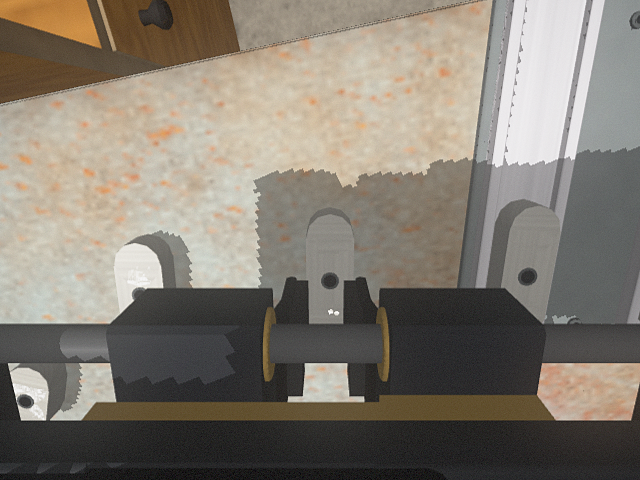

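```bash
python3 -m inch '[{"slide":[0,0,0],"angular":[0,0,0],"claw":-1},{"slide":[0,0,0],"angular":[0,0,0],"claw":-1},{"slide":[0,0,0],"angular":[0,0,0],"claw":-1}]' 25
python3 -c "
from h import *
go(.4227,-.0545,.019,-26.3)
a=grab('wrist');save(a,'w4.png');P=cloud(a)
for v,u in [(250,330),(300,326),(300,318),(300,335),(290,295),(310,295),(300,300),(300,360),(385,290),(385,325),(240,400)]: print(v,u,P[v,u].round(4),a['depth'][v,u])
"
```

```text
time: 5.05
position: [0.4219, -0.0541, 0.0181]
tool_rot: [3.059, -0.716, -0.0]
ft_force: [-0.3, -0.6, 0.2]
grip_width: 0.022
grip_force: 0.0
yaw -26.3 pos [ 0.4219 -0.0541  0.0181] slide [ 0.004 -0.    -0.004] ang [ 0.     0.    -0.001] F [-0.3 -0.6  0.2] grip 1.9 0.0 t 5.05
250 330 [ 0.4355 -0.0625  0.018 ] 0.19128174
300 326 [ 0.4141 -0.0499  0.0179] 0.19814871
300 318 [ 0.4318 -0.0553  0.0579] 0.15467298
300 335 [ 0.4289 -0.0609  0.0578] 0.15479432
290 295 [ 0.4587 -0.0642  0.1144] 0.09260054
310 295 [ 0.4587 -0.0651  0.1252] 0.08217121
300 300 [ 0.4562 -0.0642  0.1146] 0.09309999
300 360 [ 0.4528 -0.0768  0.1202] 0.08701774
385 290 [ 0.4476 -0.0587  0.1309] 0.080122285
385 325 [ 0.3618 -0.0234  0.0004] 0.230943
240 400 [ 0.4198 -0.0936  0.0011] 0.20761801
```

View pics/w4.png

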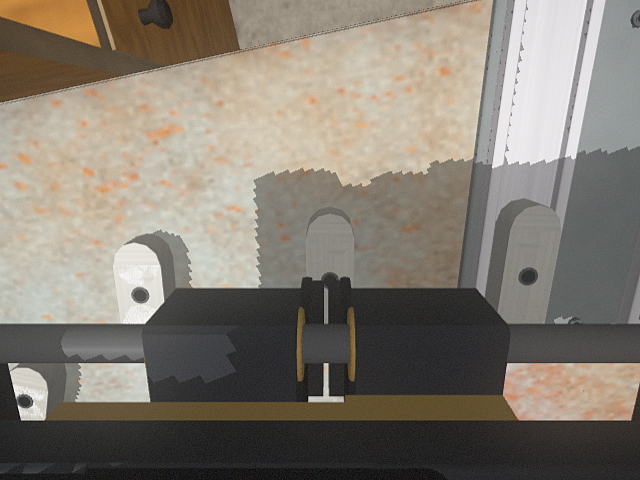

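```bash
python3 -c "
from h import *
s=ctrl.get_state();print(s['joint_torque'].round(1),s['position'])
a=grab('wrist');P=cloud(a)
T=np.eye(4);T[:3,:3]=R.from_rotvec(s['tool_rot']).as_matrix();T[:3,3]=s['position']
Q=(P-T[:3,3])@T[:3,:3]
for u in (310,343):
  for v in range(272,404,10): print(u,v,(Q[v,u]*1000).round(1), (P[v,u,2]*1000).round(1))
"
```

```text
[ -0.  -24.3  -1.  -25.5   0.   -0.1   0. ] [ 0.42189463 -0.05416577  0.01810288]
310 272 [ 5.2 -7.7  0.3] 17.8
310 282 [ 11.4  -6.7 -27.4] 45.5
310 292 [ 10.9  -6.4 -36.1] 54.2
310 302 [ 10.5  -6.1 -43.9] 62.0
310 312 [  9.8  -5.9 -50.5] 68.6
310 322 [  9.9  -5.6 -58. ] 76.1
310 332 [  31.8   -3.7 -104.8] 122.9
310 342 [  31.    -3.7 -107.4] 125.5
310 352 [  28.9   -3.7 -107.5] 125.6
310 362 [  25.8   -3.8 -106.2] 124.3
310 372 [ -1.3  -5.4 -69.2] 87.3
310 382 [ -5.1  -5.4 -68.8] 86.9
310 392 [ -8.1  -5.4 -69.6] 87.7
310 402 [  23.5   -3.4 -115.9] 134.0
343 272 [4.7 7.6 1.5] 16.6
343 282 [ 11.1   6.4 -26.6] 44.7
343 292 [ 10.9   6.  -36. ] 54.1
343 302 [ 10.7   5.7 -44.4] 62.5
343 312 [  9.4   5.5 -49.7] 67.8
343 322 [ 10.6   5.1 -59.5] 77.6
343 332 [  32.1    3.  -105.3] 123.4
343 342 [  30.6    2.9 -106.6] 124.7
343 352 [  28.9    2.9 -107.6] 125.7
343 362 [  25.5    3.  -105.7] 123.8
343 372 [  0.2   4.7 -71.5] 89.6
343 382 [ -2.6   4.7 -72.4] 90.5
343 392 [ -6.    4.7 -72.5] 90.6
343 402 [  23.6    2.6 -116. ] 134.1
```

```bash
python3 -c "
from h import *
s=ctrl.get_state()
a=grab('wrist');P=cloud(a)
T=np.eye(4);T[:3,:3]=R.from_rotvec(s['tool_rot']).as_matrix();T[:3,3]=s['position']
Q=(P-T[:3,3])@T[:3,:3]
for u in (306,312,316,320,343):
  print(u,[(v,*(Q[v,u]*1000).round(0)) for v in range(272,284)])
c=a['color'][240:420,250:410];cv2.imwrite('pics/w5.png',cv2.resize(c,None,fx=3.3,fy=3.3)[...,::-1])
"
```

```text
306 [(272, np.float64(5.0), np.float64(-10.0), np.float64(1.0)), (273, np.float64(5.0), np.float64(-10.0), np.float64(0.0)), (274, np.float64(4.0), np.float64(-10.0), np.float64(1.0)), (275, np.float64(3.0), np.float64(-10.0), np.float64(2.0)), (276, np.float64(3.0), np.float64(-10.0), np.float64(-0.0)), (277, np.float64(11.0), np.float64(-9.0), np.float64(-21.0)), (278, np.float64(11.0), np.float64(-9.0), np.float64(-21.0)), (279, np.float64(11.0), np.float64(-8.0), np.float64(-23.0)), (280, np.float64(11.0), np.float64(-8.0), np.float64(-24.0)), (281, np.float64(11.0), np.float64(-8.0), np.float64(-25.0)), (282, np.float64(11.0), np.float64(-8.0), np.float64(-25.0)), (283, np.float64(11.0), np.float64(-8.0), np.float64(-28.0))]
312 [(272, np.float64(5.0), np.float64(-7.0), np.float64(1.0)), (273, np.float64(4.0), np.float64(-7.0), np.float64(1.0)), (274, np.float64(4.0), np.float64(-7.0), np.float64(2.0)), (275, np.float64(3.0), np.float64(-7.0), np.float64(1.0)), (276, np.float64(3.0), np.float64(-7.0), np.float64(1.0)), (277, np.float64(11.0), np.float64(-6.0), np.float64(-21.0))
[... 1840 characters left out ...]
(5.0), np.float64(8.0), np.float64(1.0)), (273, np.float64(4.0), np.float64(8.0), np.float64(1.0)), (274, np.float64(4.0), np.float64(8.0), np.float64(1.0)), (275, np.float64(4.0), np.float64(8.0), np.float64(0.0)), (276, np.float64(3.0), np.float64(8.0), np.float64(1.0)), (277, np.float64(11.0), np.float64(7.0), np.float64(-20.0)), (278, np.float64(11.0), np.float64(7.0), np.float64(-22.0)), (279, np.float64(11.0), np.float64(7.0), np.float64(-23.0)), (280, np.float64(11.0), np.float64(7.0), np.float64(-23.0)), (281, np.float64(11.0), np.float64(6.0), np.float64(-26.0)), (282, np.float64(11.0), np.float64(6.0), np.float64(-26.0)), (283, np.float64(11.0), np.float64(6.0), np.float64(-26.0))]
```

View pics/w5.png

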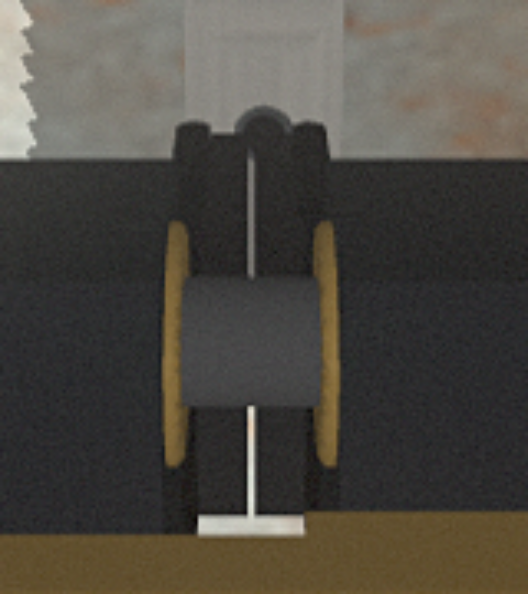

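```bash
python3 -m inch '[{"slide":[0,0,0],"angular":[0,0,0],"claw":-0.08},{"slide":[0,0,0],"angular":[0,0,0],"claw":-0.08},{"slide":[0,0,0],"angular":[0,0,0],"claw":-0.08},{"slide":[0,0,0.05],"angular":[0,0,0],"claw":-0.08},{"slide":[0,0,0.09],"angular":[0,0,0],"claw":-0.08},{"slide":[0,0,0.11],"angular":[0,0,0],"claw":-0.08},{"slide":[0,0,0.12],"angular":[0,0,0],"claw":-0.08},{"slide":[0,0,0.122],"angular":[0,0,0],"claw":-0.08},{"slide":[0,0,0.122],"angular":[0,0,0],"claw":-0.7},{"slide":[0,0,0.122],"angular":[0,0,0],"claw":-0.7}]' 25
python3 -m inch '[{"slide":[0,0,0],"angular":[0,0,0],"claw":-0.7},{"slide":[0,0,0],"angular":[0,0,0],"claw":-0.7},{"slide":[0,0,0],"angular":[0,0,0],"claw":-0.7}]'
python3 -c "from h import *;go(.464,-.177,.035,-28.2)"
```

```text
time: 6.2
position: [0.4223, -0.0542, -0.0121]
tool_rot: [3.059, -0.716, 0.001]
ft_force: [0.0, -0.1, -0.0]
grip_width: 0.353
grip_force: 0.0
time: 6.5
position: [0.4221, -0.0545, -0.0121]
tool_rot: [3.058, -0.716, 0.001]
ft_force: [-1.3, -1.0, 1.8]
grip_width: 0.253
grip_force: 25.0
yaw -26.3 pos [ 0.4221 -0.0545 -0.0121] slide [ 0.368  0.365 -0.188] ang [ 0.001 -0.001  0.062] F [-1.3 -1.   1.8] grip 22.1 25.0 t 6.5
```

```bash
python3 -c "from h import *;go(.4544,-.1715,.03,-28.2)"
python3 -m inch '[{"slide":[0,0,-0.08],"angular":[0,0,0],"claw":-0.7},{"slide":[0,0,-0.17],"angular":[0,0,0.02],"claw":-0.7},{"slide":[0.11,0.12,-0.17],"angular":[0,0,0.04],"claw":-0.7},{"slide":[0.22,0.23,-0.17],"angular":[0,0,0.06],"claw":-0.7},{"slide":[0.32,0.35,-0.17],"angular":[0,0,0.062],"claw":-0.7},{"slide":[0.32,0.353,-0.17],"angular":[0,0,0.062],"claw":-0.7},{"slide":[0.32,0.353,-0.17],"angular":[0,0,0.062],"claw":-0.7}]'
python3 - <<'E'
from m import *
go(.4544,-.1715,-.001,-28.2)
im=grab("wrist");save(im,"w6.png")
im=grab("scene");P=cloud(im);save(im,"sc6.png")
c=im["color"][130:260,300:470];cv2.imwrite("pics/c6.png",cv2.resize(c,None,fx=4,fy=4)[...,::-1])
E
```

```text
yaw -26.3 pos [ 0.4221 -0.0545 -0.0121] slide [ 0.324  0.362 -0.168] ang [ 0.001 -0.001  0.062] F [-1.3 -1.   1.8] grip 22.1 25.0 t 6.5
time: 7.2
position: [0.454, -0.1692, 0.0296]
tool_rot: [-3.045, 0.769, 0.002]
ft_force: [0.5, 0.2, -2.3]
grip_width: 0.247
grip_force: 25.0
yaw -28.3 pos [ 0.454  -0.1692  0.0296] slide [0.006 0.007 0.122] ang [-0.001  0.003 -0.004] F [ 0.5  0.2 -2.3] grip 21.5 25.0 t 7.2
```

View pics/w6.png

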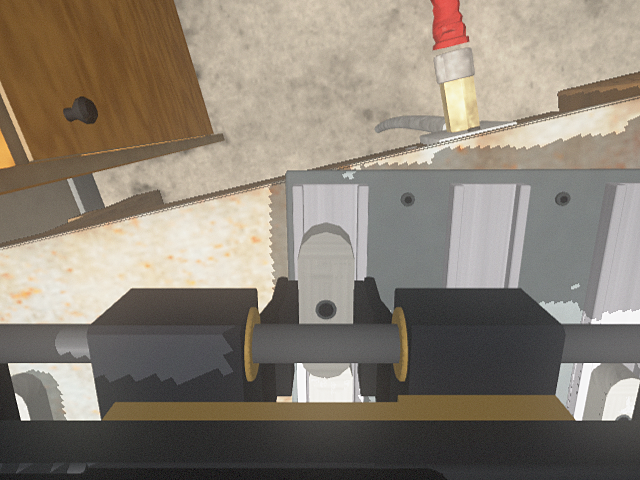

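```bash
python3 -m inch '[{"slide":[0.006,0.008,0.03],"angular":[0,0,0],"claw":-0.7},{"slide":[0.006,0.008,0.06],"angular":[0,0,0],"claw":-0.7},{"slide":[0.006,0.008,0.08],"angular":[0,0,0],"claw":-0.7},{"slide":[0.006,0.008,0.1],"angular":[0,0,0],"claw":-0.7},{"slide":[0.006,0.008,0.11],"angular":[0,0,0],"claw":-0.7},{"slide":[0.006,0.008,0.118],"angular":[0,0,0],"claw":-0.7},{"slide":[0.006,0.008,0.124],"angular":[0,0,0],"claw":-0.7},{"slide":[0.006,0.008,0.124],"angular":[0,0,0],"claw":-0.7}]'
python3 -c "from h import *;go(.4439,-.1658,-.002,-28.2)"
```

```text
time: 8.1
position: [0.4548, -0.1712, -0.0009]
tool_rot: [3.047, -0.765, -0.0]
ft_force: [-0.3, -0.4, -2.3]
grip_width: 0.251
grip_force: 25.0
yaw -28.2 pos [ 0.4548 -0.1712 -0.0009] slide [-0.049  0.001  0.004] ang [0. 0. 0.] F [-0.3 -0.4 -2.3] grip 21.8 25.0 t 8.1
```

```bash
python3 -m inch '[{"slide":[0,0,0.004],"angular":[0,0,0],"claw":-0.7},{"slide":[-0.008,0,0.005],"angular":[0,0,0],"claw":-0.7},{"slide":[-0.016,0,0.005],"angular":[0,0,0],"claw":-0.7},{"slide":[-0.024,0,0.005],"angular":[0,0,0],"claw":-0.7},{"slide":[-0.032,0,0.005],"angular":[0,0,0],"claw":-0.7},{"slide":[-0.036,0,0.005],"angular":[0,0,0],"claw":-0.7},{"slide":[-0.036,0,0.005],"angular":[0,0,0],"claw":-0.7}]' 15
python3 -m inch '[{"slide":[-0.003,0,0],"angular":[0,0,0],"claw":-0.7},{"slide":[-0.006,0,0],"angular":[0,0,0],"claw":-0.7},{"slide":[-0.006,0,0],"angular":[0,0,0],"claw":-0.7}]'
python3 -m inch '[{"slide":[-0.003,0,0],"angular":[0,0,0],"claw":-0.7},{"slide":[-0.006,0,0],"angular":[0,0,0],"claw":-0.7},{"slide":[-0.006,0,0],"angular":[0,0,0],"claw":-0.7}]'
```

```text
time: 8.8
position: [0.4467, -0.1669, -0.002]
tool_rot: [3.047, -0.765, -0.0]
ft_force: [-1.3, -0.2, -1.1]
grip_width: 0.251
grip_force: 15.0
time: 9.1
position: [0.4456, -0.1663, -0.002]
tool_rot: [3.047, -0.765, 0.0]
ft_force: [-0.1, 0.1, -1.2]
grip_width: 0.25
grip_force: 15.0
time: 9.4
position: [0.4449, -0.1659, -0.0019]
tool_rot: [3.047, -0.765, 0.003]
ft_force: [1.8, -0.9, -1.9]
grip_width: 0.248
grip_force: 15.0
```

```bash
python3 -m inch '[{"slide":[-0.003,0,0],"angular":[0,0,0],"claw":-0.7},{"slide":[-0.006,0,0],"angular":[0,0,0],"claw":-0.7},{"slide":[-0.006,0,0],"angular":[0,0,0],"claw":-0.7}]'
python3 -c "from h import *;go(.4439,-.1658,-.002,-28.2)"
```

```text
time: 9.7
position: [0.4449, -0.1658, -0.0016]
tool_rot: [3.046, -0.765, 0.007]
ft_force: [4.4, -3.4, -5.4]
grip_width: 0.249
grip_force: 15.0
yaw -28.2 pos [ 0.4449 -0.1658 -0.0016] slide [-0.004  0.002  0.002] ang [-0.001 -0.009  0.   ] F [ 4.4 -3.4 -5.4] grip 21.6 15.0 t 9.7
```

```bash
python3 -m inch '[{"slide":[0,0,0],"angular":[0,0,0],"claw":-0.08},{"slide":[0,0,0],"angular":[0,0,0],"claw":-0.08},{"slide":[0,0,0],"angular":[0,0,0],"claw":-0.08},{"slide":[0,0,-0.1],"angular":[0,0,0],"claw":-0.08},{"slide":[0,0,-0.3],"angular":[0,0,0],"claw":-0.08},{"slide":[0,0,-0.5],"angular":[0,0,0],"claw":-0.08},{"slide":[-0.1,0,-0.6],"angular":[0,0,0],"claw":-0.08},{"slide":[-0.1,0,-0.6],"angular":[0,0,0],"claw":-0.08}]'
python3 - <<'E'
from m import *
go(.4547,.0275,.05,-27.5)
im=grab("wrist");save(im,"w7.png");P=cloud(im)
print("rack keys");[print(*c) for c in comps(P,.0215,.05,(.2,.6),(-.4,-.09),100)]
c=im["color"][60:290,200:450];cv2.imwrite("pics/c7.png",cv2.resize(c,None,fx=2.4,fy=2.4)[...,::-1])
E
```

```text
time: 10.5
position: [0.4217, -0.1528, 0.1518]
tool_rot: [3.044, -0.764, 0.009]
ft_force: [0.2, -1.0, 0.3]
grip_width: 0.459
grip_force: 0.0
yaw -28.2 pos [ 0.4217 -0.1528  0.1518] slide [-0.226 -0.699  0.405] ang [ 0.003 -0.011 -0.022] F [ 0.2 -1.   0.3] grip 39.9 0.0 t 10.5
rack keys
[ 305  140   45  175 4987] [ 412.9483 -150.4995  135.6678   35.4901  -29.3637] [ 414.0103 -149.9648   27.1652]
[ 504  240   36   48 1390] [ 317.9696 -270.2894   39.0799   23.548   -25.2376] [ 318.6309 -269.8072   27.1005]
[ 409  255   31   60 1442] [ 339.351  -195.7207   47.8739   22.4476  -28.7239] [ 341.6999 -195.7349   27.2101]
```

View pics/c7.png

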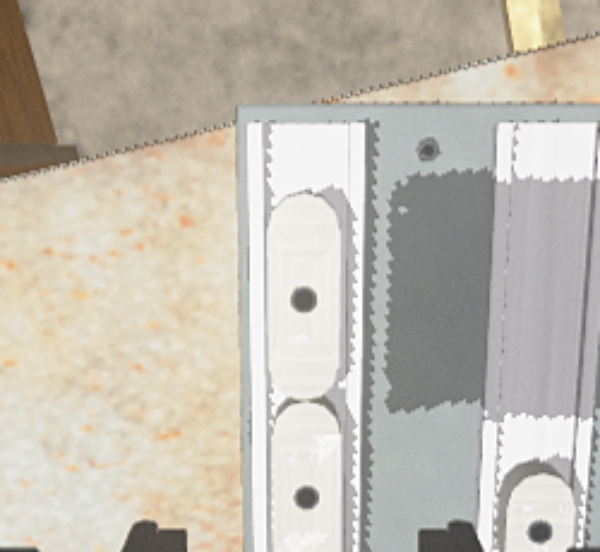

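```bash
python3 -m inch '[{"slide":[-0.06,-0.18,0.1],"angular":[0,-0.01,0],"claw":-0.08},{"slide":[-0.12,-0.36,0.2],"angular":[0,-0.01,-0.02],"claw":-0.08},{"slide":[-0.18,-0.54,0.3],"angular":[0,-0.01,-0.02],"claw":-0.08},{"slide":[-0.225,-0.7,0.4],"angular":[0,-0.01,-0.02],"claw":-0.08},{"slide":[-0.225,-0.7,0.42],"angular":[0,-0.01,-0.02],"claw":-0.08},{"slide":[-0.225,-0.7,0.42],"angular":[0,-0.01,-0.02],"claw":-0.08}]'
python3 -c "from h import *;go(.4548,.0276,-.0122,-27.5)"
```

```text
time: 11.15
position: [0.4515, 0.0302, 0.04]
tool_rot: [-3.051, 0.741, 0.018]
ft_force: [-0.1, -0.8, 0.3]
grip_width: 0.457
grip_force: 0.0
yaw -27.3 pos [0.4515 0.0302 0.04  ] slide [0.019 0.003 0.208] ang [0.001 0.022 0.006] F [-0.1 -0.8  0.3] grip 39.7 0.0 t 11.15
```

```bash
python3 -m inch '[{"slide":[0.016,0.003,0.06],"angular":[0,0.015,0.006],"claw":-0.08},{"slide":[0.016,0.003,0.12],"angular":[0,0.015,0.006],"claw":-0.08},{"slide":[0.016,0.003,0.18],"angular":[0,0.015,0.006],"claw":-0.08},{"slide":[0.016,0.003,0.208],"angular":[0,0.015,0.006],"claw":-0.08},{"slide":[0.016,0.003,0.208],"angular":[0,0.015,0.006],"claw":-0.08},{"slide":[0.016,0.003,0.208],"angular":[0,0.015,0.006],"claw":-0.7},{"slide":[0.016,0.003,0.208],"angular":[0,0.015,0.006],"claw":-0.7},{"slide":[0.016,0.003,0.208],"angular":[0,0.015,0.006],"claw":-0.7},{"slide":[0.016,0.003,0.208],"angular":[0,0.015,0.006],"claw":-0.7},{"slide":[0.016,0.003,0.208],"angular":[0,0.015,0.006],"claw":-0.7}]' 25
python3 -c "from h import *;go(.3685,-.2948,.04,-28.2)"
```

```text
time: 12.15
position: [0.4576, 0.0253, -0.0085]
tool_rot: [3.049, -0.754, 0.006]
ft_force: [0.4, 0.1, 4.8]
grip_width: 0.246
grip_force: 25.0
yaw -27.8 pos [ 0.4576  0.0253 -0.0085] slide [ 0.282  1.299 -0.193] ang [-0.    -0.007  0.014] F [0.4 0.1 4.8] grip 21.4 25.0 t 12.15
```

```bash
python3 -m inch '[{"slide":[0,0,0],"angular":[0,0,0],"claw":-0.4},{"slide":[0,0,0],"angular":[0,0,0],"claw":-0.4},{"slide":[-0.008,0,0.008],"angular":[0,0,0],"claw":-0.4},{"slide":[-0.008,0,0.015],"angular":[0,0,0],"claw":-0.4},{"slide":[-0.008,0,0.015],"angular":[0,0,0],"claw":-0.4},{"slide":[-0.008,0,0.015],"angular":[0,0,0],"claw":-0.7},{"slide":[-0.008,0,0.015],"angular":[0,0,0],"claw":-0.7},{"slide":[-0.008,0,0.015],"angular":[0,0,0],"claw":-0.7}]' 25
python3 -c "from h import *;go(.3685,-.2948,.04,-28.2)"
```

```text
time: 12.95
position: [0.4551, 0.0263, -0.013]
tool_rot: [3.049, -0.754, 0.004]
ft_force: [-0.3, 0.1, -1.0]
grip_width: 0.248
grip_force: 25.0
yaw -27.8 pos [ 0.4551  0.0263 -0.013 ] slide [ 0.293  1.298 -0.211] ang [ 0.    -0.005  0.014] F [-0.3  0.1 -1. ] grip 21.6 25.0 t 12.95
```

```bash
python3 -m inch '[{"slide":[0,0,-0.1],"angular":[0,0,0],"claw":-0.7},{"slide":[0,0,-0.21],"angular":[0,0,0.014],"claw":-0.7},{"slide":[0.03,0.15,-0.22],"angular":[0,0,0.014],"claw":-0.7},{"slide":[0.07,0.32,-0.22],"angular":[0,0,0.014],"claw":-0.7},{"slide":[0.11,0.49,-0.22],"angular":[0,0,0.014],"claw":-0.7},{"slide":[0.15,0.66,-0.22],"angular":[0,0,0.014],"claw":-0.7},{"slide":[0.19,0.83,-0.22],"angular":[0,0,0.014],"claw":-0.7},{"slide":[0.22,0.98,-0.22],"angular":[0,0,0.014],"claw":-0.7},{"slide":[0.22,0.98,-0.22],"angular":[0,0,0.014],"claw":-0.7}]'
python3 -c "from h import *;go(.3685,-.2967,.04,-28.2)"
```

```text
time: 13.85
position: [0.3873, -0.2215, 0.0422]
tool_rot: [3.041, -0.778, 0.004]
ft_force: [0.0, -0.4, -1.6]
grip_width: 0.249
grip_force: 25.0
yaw -28.7 pos [ 0.3873 -0.2215  0.0422] slide [0.079 0.3   0.01 ] ang [ 0.004 -0.006 -0.016] F [ 0.  -0.4 -1.6] grip 21.7 25.0 t 13.85
```

```bash
python3 -m inch '[{"slide":[0.03,0.12,0],"angular":[0,0,0],"claw":-0.7},{"slide":[0.06,0.24,0],"angular":[0,0,-0.01],"claw":-0.7},{"slide":[0.079,0.3,0.01],"angular":[0,0,-0.01],"claw":-0.7},{"slide":[0.079,0.3,0.03],"angular":[0,0,-0.01],"claw":-0.7},{"slide":[0.079,0.3,0.04],"angular":[0,0,-0.01],"claw":-0.7},{"slide":[0.079,0.3,0.04],"angular":[0,0,-0.01],"claw":-0.7},{"slide":[0.079,0.3,0.04],"angular":[0,0,-0.01],"claw":-0.7}]'
python3 - <<'E'
from m import *
go(.3685,-.2967,-.001,-28.2)
im=grab("wrist");P=cloud(im);s=ctrl.get_state()
# lateral: in tool frame, profile of channel ahead
Q=(P-s["position"])@R.from_rotvec(s["tool_rot"]).as_matrix()
z=P[...,2]
for lo,hi in((.045,.062),(.0135,.018)):
    for x0 in (40,55,70):
        m=(np.abs(Q[...,0]*1000-x0)<5)&(z>lo)&(z<hi)&(np.abs(Q[...,1])<.03)
        y=np.sort(Q[m][:,1]*1000)
        if len(y): print(lo,x0,len(y),y[0],y[-1],np.histogram(y,np.arange(-30,31,3))[0])
m=(z>.045)&(z<.062)&(np.abs(Q[...,1])<.03);print("held key",rect(Q[m][:,:2]))
E
```

```text
time: 14.55
position: [0.372, -0.29, 0.0321]
tool_rot: [3.05, -0.754, 0.003]
ft_force: [0.1, -0.3, -1.6]
grip_width: 0.245
grip_force: 25.0
yaw -27.8 pos [ 0.372  -0.29    0.0321] slide [-0.     0.031  0.132] ang [-0.001 -0.004  0.015] F [ 0.1 -0.3 -1.6] grip 21.4 25.0 t 14.55
0.0135 40 451 -9.287502507157617 26.639742258565338 [  0   0   0   0   0   0  21 125  76   0   0   0   0   0   1   0   0 126
 102   0]
0.0135 55 394 -9.150163449027149 26.647622431849868 [  0   0   0   0   0   0  16 113  70   0   0   0   0   0   0   0   0 102
  93   0]
held key [  0.9764   2.7911  49.8078  36.9241 -21.2297]
```

```bash
cat > lat.py <<'E'
from m import *
im=grab("wrist");P=cloud(im);s=ctrl.get_state()
Q=(P-s["position"])@R.from_rotvec(s["tool_rot"]).as_matrix();z=P[...,2]
for x0 in (35,45,55,65):
    m=(np.abs(Q[...,0]*1000-x0)<5)&(z>.0135)&(z<.018)&(np.abs(Q[...,1])<.03)
    y=Q[m][:,1]*1000
    if len(y)>50: print(x0,np.percentile(y,[2,98]),"mid",np.percentile(y,[2,98]).mean())
E
python3 -m inch '[{"slide":[0,0.03,0],"angular":[0,0,0.01],"claw":-0.7},{"slide":[0,0.032,0.02],"angular":[0,0,0.01],"claw":-0.7},{"slide":[0,0.032,0.04],"angular":[0,0,0.01],"claw":-0.7},{"slide":[0,0.032,0.06],"angular":[0,0,0.01],"claw":-0.7},{"slide":[0,0.032,0.06],"angular":[0,0,0.01],"claw":-0.7},{"slide":[0,0.032,0.06],"angular":[0,0,0.01],"claw":-0.7}]'
python3 -c "
from h import *;go(.3685,-.2967,-.001,-28.2)
import lat;go(.3685,-.2967,-.001,-28.2)"
```

```text
time: 15.2
position: [0.3678, -0.2983, 0.017]
tool_rot: [3.047, -0.765, 0.003]
ft_force: [-0.6, 0.3, -1.8]
grip_width: 0.249
grip_force: 25.0
yaw -28.2 pos [ 0.3678 -0.2983  0.017 ] slide [-0.001 -0.007  0.072] ang [-0.001 -0.004  0.001] F [-0.6  0.3 -1.8] grip 21.6 25.0 t 15.2
35 [-18.5879  16.973 ] mid -0.8074252628628003
45 [-18.6467  16.7387] mid -0.9540411744738702
55 [-18.4729  17.0145] mid -0.729193272762295
yaw -28.2 pos [ 0.368  -0.2984  0.0172] slide [-0.002 -0.007  0.073] ang [-0.    -0.005  0.001] F [-0.5  0.1 -1. ] grip 21.6 25.0 t 15.25
```

```bash
python3 -m inch '[{"slide":[0,-0.005,0.01],"angular":[0,0,0],"claw":-0.7},{"slide":[0,-0.005,0.03],"angular":[0,0,0],"claw":-0.7},{"slide":[0,-0.005,0.045],"angular":[0,0,0],"claw":-0.7},{"slide":[0,-0.005,0.058],"angular":[0,0,0],"claw":-0.7},{"slide":[0,-0.005,0.068],"angular":[0,0,0],"claw":-0.7},{"slide":[0,-0.005,0.074],"angular":[0,0,0],"claw":-0.7},{"slide":[0,-0.005,0.075],"angular":[0,0,0],"claw":-0.7},{"slide":[0,-0.005,0.075],"angular":[0,0,0],"claw":-0.7}]' 15
python3 -c "from h import *;go(.3574,-.2908,-.002,-28.2)"
```

```text
time: 16.05
position: [0.3685, -0.2975, -0.0014]
tool_rot: [3.046, -0.765, 0.004]
ft_force: [-0.0, 0.2, -1.5]
grip_width: 0.251
grip_force: 15.0
yaw -28.2 pos [ 0.3685 -0.2975 -0.0014] slide [-0.052 -0.003  0.002] ang [ 0.    -0.005  0.   ] F [-0.   0.2 -1.5] grip 21.8 15.0 t 16.05
```

```bash
python3 -m inch '[{"slide":[0,0,0.004],"angular":[0,0,0],"claw":-0.7},{"slide":[-0.008,0,0.006],"angular":[0,0,0],"claw":-0.7},{"slide":[-0.016,0,0.006],"angular":[0,0,0],"claw":-0.7},{"slide":[-0.024,0,0.006],"angular":[0,0,0],"claw":-0.7},{"slide":[-0.032,0,0.006],"angular":[0,0,0],"claw":-0.7},{"slide":[-0.036,0,0.006],"angular":[0,0,0],"claw":-0.7},{"slide":[-0.036,0,0.006],"angular":[0,0,0],"claw":-0.7}]' 15
python3 -m inch '[{"slide":[-0.004,0,0],"angular":[0,0,0],"claw":-0.7},{"slide":[-0.008,0,0],"angular":[0,0,0],"claw":-0.7},{"slide":[-0.008,0,0],"angular":[0,0,0],"claw":-0.7}]'
python3 -m inch '[{"slide":[-0.003,0,0],"angular":[0,0,0],"claw":-0.7},{"slide":[-0.006,0,0],"angular":[0,0,0],"claw":-0.7},{"slide":[-0.006,0,0],"angular":[0,0,0],"claw":-0.7}]'
```

```text
time: 16.75
position: [0.3604, -0.2932, -0.0029]
tool_rot: [3.046, -0.765, 0.004]
ft_force: [-0.2, -0.2, -0.6]
grip_width: 0.256
grip_force: 15.0
time: 17.05
position: [0.3587, -0.2922, -0.003]
tool_rot: [3.046, -0.765, 0.004]
ft_force: [-0.5, -0.8, -2.4]
grip_width: 0.252
grip_force: 15.0
time: 17.35
position: [0.3585, -0.2921, -0.0027]
tool_rot: [3.046, -0.765, 0.008]
ft_force: [3.2, -2.1, -3.0]
grip_width: 0.252
grip_force: 15.0
```

```bash
python3 -m inch '[{"slide":[-0.004,0,0],"angular":[0,0,0],"claw":-0.7},{"slide":[-0.004,0,0],"angular":[0,0,0],"claw":-0.7}]'
python3 -m inch '[{"slide":[0,0,0],"angular":[0,0,0],"claw":-0.08},{"slide":[0,0,0],"angular":[0,0,0],"claw":-0.08},{"slide":[0,0,0],"angular":[0,0,0],"claw":-0.08},{"slide":[0,0,-0.1],"angular":[0,0,0],"claw":-0.08},{"slide":[0,0,-0.3],"angular":[0,0,0],"claw":-0.08},{"slide":[0,-0.05,-0.5],"angular":[0,0,0],"claw":-0.08},{"slide":[0,-0.2,-0.5],"angular":[0,0,0],"claw":-0.08},{"slide":[0,-0.3,-0.5],"angular":[0,0,0],"claw":-0.08},{"slide":[0,-0.3,-0.5],"angular":[0,0,0],"claw":-0.08}]'
python3 - <<'E'
from m import *
im=grab("wrist");save(im,"w8.png");P=cloud(im)
go(.4315,.1125,.06,-42)
print("rack keys");[print(*c) for c in comps(P,.0215,.05,(.2,.6),(-.4,-.09),100)]
E
```

```text
time: 17.55
position: [0.3585, -0.2921, -0.0024]
tool_rot: [3.045, -0.764, 0.011]
ft_force: [5.0, -2.4, -5.0]
grip_width: 0.251
grip_force: 15.0
time: 18.45
position: [0.3934, -0.2215, 0.1227]
tool_rot: [3.049, -0.756, 0.005]
ft_force: [0.7, -0.6, -0.3]
grip_width: 0.456
grip_force: 0.0
yaw -28.0 pos [ 0.3921 -0.2234  0.1222] slide [-0.492 -1.261  0.247] ang [ 0.001 -0.005  0.467] F [ 0.3 -0.1  0.2] grip 40.0 0.0 t 18.5
rack keys
[ 198  152   44  172 4896] [ 419.8781 -152.3183  122.6651   23.0857  -27.5245] [ 429.77   -156.7843   27.0288]
[ 418  189   41  135 3460] [ 337.9171 -280.7379   98.1795   22.8956  -27.3202] [ 348.6422 -284.494    27.1085]
[ 315  277   31   47 1317] [ 345.2    -198.9499   35.0437   21.7599  -27.7628] [ 345.4656 -199.2409   27.1044]
```

```bash
python3 -m inch '[{"slide":[-0.07,-0.18,0],"angular":[0,0,0.05],"claw":-0.08},{"slide":[-0.14,-0.36,0],"angular":[0,0,0.1],"claw":-0.08},{"slide":[-0.21,-0.54,0],"angular":[0,0,0.2],"claw":-0.08},{"slide":[-0.28,-0.72,0.05],"angular":[0,0,0.3],"claw":-0.08},{"slide":[-0.35,-0.9,0.1],"angular":[0,0,0.4],"claw":-0.08},{"slide":[-0.39,-1,0.15],"angular":[0,0,0.45],"claw":-0.08},{"slide":[-0.39,-1,0.15],"angular":[0,0,0.45],"claw":-0.08},{"slide":[-0.39,-1,0.15],"angular":[0,0,0.45],"claw":-0.08}]'
python3 -c "from h import *;go(.4315,.1122,.03,-41.5)"
```

```text
time: 19.3
position: [0.4235, 0.0405, 0.0839]
tool_rot: [2.935, -1.117, 0.002]
ft_force: [0.7, -1.1, -0.4]
grip_width: 0.46
grip_force: 0.0
yaw -41.7 pos [0.4235 0.0405 0.0839] slide [-0.167 -0.236  0.215] ang [ 0.001 -0.003 -0.006] F [ 0.7 -1.1 -0.4] grip 40.0 0.0 t 19.3
```

```bash
python3 -m inch '[{"slide":[-0.08,-0.12,0.02],"angular":[0,0,0],"claw":-0.08},{"slide":[-0.165,-0.236,0.06],"angular":[0,0,0],"claw":-0.08},{"slide":[-0.165,-0.236,0.14],"angular":[0,0,0],"claw":-0.08},{"slide":[-0.165,-0.236,0.2],"angular":[0,0,0],"claw":-0.08},{"slide":[-0.165,-0.236,0.2],"angular":[0,0,0],"claw":-0.08},{"slide":[-0.165,-0.236,0.2],"angular":[0,0,0],"claw":-0.08},{"slide":[-0.165,-0.236,0.2],"angular":[0,0,0],"claw":-0.08}]'
python3 -c "from m import *
go(.4315,.1122,-.0125,-41.5)
im=grab('wrist');P=cloud(im)
[print(*c) for c in comps(P,.011,.022,(.39,.5),(.08,.15),100)]
go(.4315,.1122,-.0125,-41.5)"
```

```text
time: 20.0
position: [0.4336, 0.1122, 0.0352]
tool_rot: [-2.935, 1.12, -0.007]
ft_force: [-0.1, -0.4, 0.2]
grip_width: 0.46
grip_force: 0.0
yaw -41.8 pos [0.4336 0.1122 0.0352] slide [-0.007  0.006  0.191] ang [-0.003 -0.008 -0.009] F [-0.1 -0.4  0.2] grip 40.0 0.0 t 20.0
[ 306  230   44   77 2850] [432.6145 112.1913  39.431   21.8961 -41.6895] [433.2736 111.4626  17.0709]
yaw -41.8 pos [0.4336 0.1122 0.0352] slide [-0.007  0.006  0.191] ang [-0.003 -0.008 -0.009] F [-0.6 -0.6 -0.7] grip 39.9 0.0 t 20.05
```

```bash
python3 -m inch '[{"slide":[-0.007,0.004,0.05],"angular":[0,0,0],"claw":-0.08},{"slide":[-0.007,0.004,0.1],"angular":[0,0,0],"claw":-0.08},{"slide":[-0.007,0.004,0.15],"angular":[0,0,0],"claw":-0.08},{"slide":[-0.007,0.004,0.19],"angular":[0,0,0],"claw":-0.08},{"slide":[-0.007,0.004,0.19],"angular":[0,0,0],"claw":-0.08},{"slide":[-0.007,0.004,0.19],"angular":[0,0,0],"claw":-0.08}]' 25
python3 -c "from h import *;go(.4317,.1128,-.0125,-41.5)"
```

```text
time: 20.65
position: [0.4313, 0.1131, -0.0126]
tool_rot: [-2.935, 1.119, -0.005]
ft_force: [0.0, 0.9, -0.0]
grip_width: 0.464
grip_force: 0.0
yaw -41.7 pos [ 0.4313  0.1131 -0.0126] slide [ 0.002 -0.    -0.001] ang [-0.003 -0.006 -0.008] F [ 0.   0.9 -0. ] grip 40.4 0.0 t 20.65
```

```bash
python3 -m inch '[{"slide":[0,0,0],"angular":[0,0,0],"claw":-0.7},{"slide":[0,0,0],"angular":[0,0,0],"claw":-0.7},{"slide":[0,0,0],"angular":[0,0,0],"claw":-0.7},{"slide":[0,0,0],"angular":[0,0,0],"claw":-0.7},{"slide":[0,0,-0.1],"angular":[0,0,0],"claw":-0.7},{"slide":[0,0,-0.2],"angular":[0,0,0],"claw":-0.7},{"slide":[0,0,-0.22],"angular":[0,0,0],"claw":-0.7},{"slide":[0,0,-0.22],"angular":[0,0,0],"claw":-0.7}]' 25
python3 -c "from h import *;go(.3884,-.2217,.04,-28.2)"
```

```text
time: 21.45
position: [0.4313, 0.1134, 0.0422]
tool_rot: [-2.936, 1.118, -0.007]
ft_force: [1.4, -0.9, -0.9]
grip_width: 0.253
grip_force: 25.0
yaw -41.7 pos [0.4313 0.1134 0.0422] slide [0.764 1.115 0.01 ] ang [-0.003 -0.008 -0.45 ] F [ 1.4 -0.9 -0.9] grip 22.0 25.0 t 21.45
```

```bash
python3 -m inch '[{"slide":[0.15,0.15,0],"angular":[0,0,-0.05],"claw":-0.7},{"slide":[0.28,0.3,0],"angular":[0,0,-0.1],"claw":-0.7},{"slide":[0.4,0.45,0],"angular":[0,0,-0.2],"claw":-0.7},{"slide":[0.5,0.6,0],"angular":[0,0,-0.3],"claw":-0.7},{"slide":[0.6,0.75,0],"angular":[0,0,-0.4],"claw":-0.7},{"slide":[0.68,0.9,0],"angular":[0,0,-0.45],"claw":-0.7},{"slide":[0.72,1,0],"angular":[0,0,-0.45],"claw":-0.7},{"slide":[0.72,1,0],"angular":[0,0,-0.45],"claw":-0.7},{"slide":[0.72,1,0],"angular":[0,0,-0.45],"claw":-0.7}]'
python3 -c "from h import *;go(.3884,-.2217,.018,-28.2)"
```

```text
time: 22.35
position: [0.3976, -0.1927, 0.0406]
tool_rot: [-3.046, 0.768, -0.0]
ft_force: [-0.1, 0.4, -1.2]
grip_width: 0.254
grip_force: 25.0
yaw -28.3 pos [ 0.3976 -0.1927  0.0406] slide [0.023 0.12  0.09 ] ang [-0.    -0.    -0.003] F [-0.1  0.4 -1.2] grip 22.1 25.0 t 22.35
```

```bash
python3 -m inch '[{"slide":[0.02,0.06,0],"angular":[0,0,0],"claw":-0.7},{"slide":[0.023,0.12,0],"angular":[0,0,0],"claw":-0.7},{"slide":[0.023,0.12,0.03],"angular":[0,0,0],"claw":-0.7},{"slide":[0.023,0.12,0.06],"angular":[0,0,0],"claw":-0.7},{"slide":[0.023,0.12,0.09],"angular":[0,0,0],"claw":-0.7},{"slide":[0.023,0.12,0.09],"angular":[0,0,0],"claw":-0.7},{"slide":[0.023,0.12,0.09],"angular":[0,0,0],"claw":-0.7}]' 15
python3 -c "
from h import *
import lat;go(.3884,-.2217,-.0018,-28.2)"
```

```text
time: 23.05
position: [0.3896, -0.2214, 0.019]
tool_rot: [3.047, -0.763, 0.003]
ft_force: [0.5, 0.2, 0.7]
grip_width: 0.245
grip_force: 15.0
35 [-16.7278  18.7712] mid 1.0216782080557927
45 [-16.4978  18.8837] mid 1.1929639098132778
55 [-16.6827  18.7658] mid 1.0415346572014599
65 [-16.5205  18.7919] mid 1.135714570958628
yaw -28.1 pos [ 0.3899 -0.2218  0.0194] slide [-0.006  0.003  0.085] ang [-0.    -0.005  0.002] F [ 0.8 -1.2 -0.5] grip 21.6 15.0 t 23.1
```

```bash
python3 -m inch '[{"slide":[0,0.004,0.01],"angular":[0,0,0],"claw":-0.7},{"slide":[0,0.004,0.03],"angular":[0,0,0],"claw":-0.7},{"slide":[0,0.004,0.045],"angular":[0,0,0],"claw":-0.7},{"slide":[0,0.004,0.06],"angular":[0,0,0],"claw":-0.7},{"slide":[0,0.004,0.072],"angular":[0,0,0],"claw":-0.7},{"slide":[0,0.004,0.08],"angular":[0,0,0],"claw":-0.7},{"slide":[0,0.004,0.084],"angular":[0,0,0],"claw":-0.7},{"slide":[0,0.004,0.084],"angular":[0,0,0],"claw":-0.7}]' 15
python3 -c "from h import *;go(.3775,-.2158,-.0025,-28.2)"
```

```text
time: 23.9
position: [0.3892, -0.2231, -0.0016]
tool_rot: [3.046, -0.765, 0.004]
ft_force: [-0.6, 0.3, -1.3]
grip_width: 0.25
grip_force: 15.0
yaw -28.2 pos [ 0.3892 -0.2231 -0.0016] slide [-0.055 -0.004  0.004] ang [ 0.    -0.005  0.   ] F [-0.6  0.3 -1.3] grip 21.8 15.0 t 23.9
```

```bash
python3 -m inch '[{"slide":[0,-0.001,0.003],"angular":[0,0,0],"claw":-0.7},{"slide":[-0.008,-0.002,0.004],"angular":[0,0,0],"claw":-0.7},{"slide":[-0.016,-0.002,0.004],"angular":[0,0,0],"claw":-0.7},{"slide":[-0.024,-0.002,0.004],"angular":[0,0,0],"claw":-0.7},{"slide":[-0.032,-0.002,0.004],"angular":[0,0,0],"claw":-0.7},{"slide":[-0.039,-0.002,0.004],"angular":[0,0,0],"claw":-0.7},{"slide":[-0.039,-0.002,0.004],"angular":[0,0,0],"claw":-0.7}]' 15
python3 -m inch '[{"slide":[-0.004,0,0],"angular":[0,0,0],"claw":-0.7},{"slide":[-0.008,0,0],"angular":[0,0,0],"claw":-0.7},{"slide":[-0.008,0,0],"angular":[0,0,0],"claw":-0.7}]'
python3 -m inch '[{"slide":[-0.003,0,0],"angular":[0,0,0],"claw":-0.7},{"slide":[-0.006,0,0],"angular":[0,0,0],"claw":-0.7},{"slide":[-0.006,0,0],"angular":[0,0,0],"claw":-0.7}]'
```

```text
time: 24.6
position: [0.3806, -0.218, -0.0025]
tool_rot: [3.046, -0.765, 0.004]
ft_force: [-0.1, 0.0, -1.6]
grip_width: 0.248
grip_force: 15.0
time: 24.9
position: [0.379, -0.2171, -0.0025]
tool_rot: [3.046, -0.765, 0.004]
ft_force: [-0.4, 0.0, -0.2]
grip_width: 0.25
grip_force: 15.0
time: 25.2
position: [0.3777, -0.2164, -0.0025]
tool_rot: [3.046, -0.765, 0.004]
ft_force: [0.8, -0.4, -1.6]
grip_width: 0.253
grip_force: 15.0
```

```bash
python3 -m inch '[{"slide":[-0.003,0,0],"angular":[0,0,0],"claw":-0.7},{"slide":[-0.006,0,0],"angular":[0,0,0],"claw":-0.7},{"slide":[-0.006,0,0],"angular":[0,0,0],"claw":-0.7}]'
python3 -m inch '[{"slide":[-0.003,0,0],"angular":[0,0,0],"claw":-0.7},{"slide":[-0.003,0,0],"angular":[0,0,0],"claw":-0.7}]'
```

```text
time: 25.5
position: [0.3767, -0.2158, -0.0024]
tool_rot: [3.046, -0.765, 0.005]
ft_force: [1.7, 0.4, -1.1]
grip_width: 0.248
grip_force: 15.0
time: 25.7
position: [0.3766, -0.2158, -0.0023]
tool_rot: [3.046, -0.765, 0.007]
ft_force: [3.4, -1.1, -2.4]
grip_width: 0.249
grip_force: 15.0
```

```bash
python3 -m inch '[{"slide":[-0.004,0,0],"angular":[0,0,0],"claw":-0.7},{"slide":[-0.004,0,0],"angular":[0,0,0],"claw":-0.7}]'
python3 -m inch '[{"slide":[0,0,0],"angular":[0,0,0],"claw":-0.08},{"slide":[0,0,0],"angular":[0,0,0],"claw":-0.08},{"slide":[0,0,0],"angular":[0,0,0],"claw":-0.08},{"slide":[0,0,-0.1],"angular":[0,0,0],"claw":-0.08},{"slide":[0,0,-0.3],"angular":[0,0,0],"claw":-0.08},{"slide":[-0.05,0,-0.5],"angular":[0,0,0],"claw":-0.08},{"slide":[-0.1,0,-0.6],"angular":[0,0,0],"claw":-0.08},{"slide":[-0.16,0,-0.6],"angular":[0,0,0],"claw":-0.08},{"slide":[-0.16,0,-0.6],"angular":[0,0,0],"claw":-0.08}]'
python3 - <<'E'
from m import *
go(.3775,-.2158,-.0025,-28.2)
im=grab("wrist");P=cloud(im)
print("rack keys");[print(*c) for c in comps(P,.0215,.05,(.2,.6),(-.4,-.09),100)]
c=im["color"][80:290,150:500];cv2.imwrite("pics/c9.png",cv2.resize(c,None,fx=2.25,fy=2.25)[...,::-1])
E
```

```text
time: 25.9
position: [0.3766, -0.2158, -0.002]
tool_rot: [3.045, -0.765, 0.01]
ft_force: [5.8, -2.3, -3.7]
grip_width: 0.25
grip_force: 15.0
time: 26.8
position: [0.3384, -0.1954, 0.1481]
tool_rot: [3.046, -0.765, 0.005]
ft_force: [-0.1, 0.4, 0.6]
grip_width: 0.46
grip_force: 0.0
yaw -28.2 pos [ 0.3384 -0.1954  0.1481] slide [ 0.174 -0.002  0.603] ang [ 0.    -0.007  0.   ] F [-0.1  0.4  0.6] grip 40.0 0.0 t 26.8
rack keys
[ 197   58   54  194 6026] [ 413.968  -149.5636  135.5676   35.9299  -27.882 ] [ 415.2596 -151.0658   27.0868]
[ 402   96   50  156 4779] [ 331.5312 -277.3983  111.3738   36.2306  -27.7458] [ 330.9074 -277.3405   27.2314]
[ 303  132   48  120 3451] [ 356.6407 -205.4627   87.228    35.8707  -28.1924] [ 353.8369 -204.5043   27.2538]
```

View pics/c9.png

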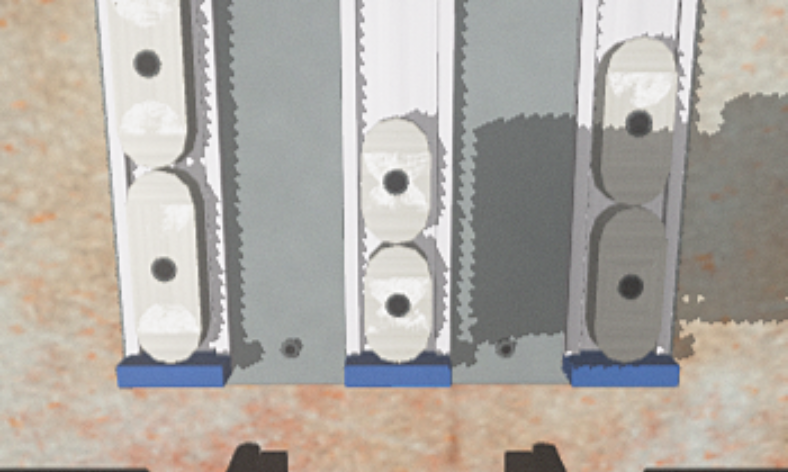

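```bash
python3 -c "from bench import ctrl;print(ctrl.close_job())"
```

```text
the job is handed in; nothing more can be done
None
```

All three keys lie flat in their matching rows, each pushed along its channel until I felt contact with its sample, and the job was handed in at about 27 s. The last wrist picture shows no visible gaps (measured to within about 0.5 mm), and I never gripped or moved the other tools.

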